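# Open the filter box of the bench dust extractor

## Task

Get the dust extractor's filter box on the workbench ready for a filter change: turn the wing knob on its lid a quarter turn clockwise to release the latch, then swing the lid up by its handle until it stands about upright, and leave it standing open. Do not force the lid while it is latched, and leave the other things on the bench where they are.

Things in the scene. Friction and masses are not known exactly. Their poses are not given: they have to be found in the camera images.
- filterbox: Grey painted steel box bolted to the bench, 180 (x) by 340 (y) by 120 mm high, with an inset aluminium lid in its top and a round hose port at its +y end. Origin: centre of its underside; its front (-x) faces the robot within about 20 degrees, z up. The 20 mm wide front rim, flush with the lid, is what the latch tongue hooks under.
- latch_grip (a point): Black wing knob of the latch on the lid: a bar grip 70 mm long, 16 mm wide, 26 mm high, on a 50 mm wide low round base. This point is on the turning axis, 33 mm above the lid's upper face (lid closed: 153 mm above the bench); the bar spans 18 to 44 mm above the lid and the base disc reaches 7 mm above it. x runs along the bar, z is the turning axis pointing out of the lid. Latched, the bar points across the front rim (box x); released, it lies parallel to the rim (box y).
- hatch_handle (a point): Middle of the bar of the lid's dark steel U handle, beside the knob: a round bar 12 mm thick and 100 mm long along y, its centre 42 mm above the lid's upper face (lid closed: 162 mm above the bench), with free space under it. It is 145 mm from the knob's axis along y. x, y, z are the lid's axes: y along the bar and the hinge, z out of the lid's upper face. The lid's free edge is 21 mm beyond the bar on its -x side.
- hatch_hinge (a point): Middle of the lid's hinge line at its far edge (away from the robot), 117 mm above the bench. y runs along the hinge. Lid closed, the handle's bar is 117 mm from it in -x and 45 mm above it.
- latch (a joint): Angle of the wing knob in rad: 0 fully latched, grows clockwise as seen from above, stop at 1.57 (quarter turn). The tongue is clear of the rim from about 1.05 on; it starts between 0 and 0.25. Stiff enough (0.08 N m) to stay where it is left.
- hatch (a joint): Angle of the lid in rad: 0 closed, 1.57 upright, stop at 1.75 (leaning slightly back). Opens upward about the hinge, front edge first. Latched it can move only about 0.02. Stiff hinge, stays where it is left; lifting at the handle takes about 8 N.
- offcut: Bystander: pine offcut 60 by 180 by 28 mm lying in front of the box. Origin: centre of its underside.
- square: Bystander: try square lying flat, stock 115 mm, blade 160 mm, beside the box. Origin: underside of the stock's centre.
- tape: Bystander: tape measure 75 by 45 by 55 mm beside the box. Origin: centre of its underside.
- mallet: Bystander: hammer lying on the bench at the left, about 300 mm long along x. Origin: on its underside, near its middle.
- glue: Bystander: glue bottle, 64 mm across, 150 mm high, standing behind the box. Origin: centre of its underside.
- mug: Bystander: white mug, 80 mm across, 95 mm high, behind the box. Origin: centre of its underside.
- clamp: Bystander: steel bar clamp 260 mm long lying on the bench at the right, along x, jaws and wooden handle on its +y side, up to 35 mm high. Origin: under the middle of its bar.

How it is judged:
On the way:
1. the latch knob is turned to released while the lid is still down (value of joint latch above 1.05 rad and value of joint hatch below 0.1 rad), for 0.2 s.
At the end, for the whole second after the job is handed in: The lid stands open at 1.3 rad (75 degrees) or more and at rest, with the latch knob still at its released position (1.0 rad or more) (value of joint hatch above 1.3 rad and velocity of joint hatch between -0.1 and 0.1 rad/s and value of joint latch above 1 rad); the robot touches nothing.
It fails at once if the lid is forced while latched (value of joint hatch above 0.1 rad and value of joint latch below 0.9 rad).
It fails at once if another thing on the bench is pushed more than 40 mm away (distance of any of offcut, square, tape, mallet, glue, mug, clamp from where it was at the start of the episode above 0.04 m).
It also fails if it takes over 54 s, if anything falls off the work surface, if the arm or the gripper's body presses on something with over 40 N, if the wrist force passes 120 N, or if a joint passes its speed limit or range.

## Robot

A 6-joint arm with a two-finger parallel gripper is mounted at the origin on the work surface. World frame = base frame: x ahead of the robot, y to its left, z up, the work surface at z = 0. Lengths are in m, angles in rad, forces in N, time in s.
With the tool pointing down it reaches from about 0.25 to 0.725 m from the base axis. Payload 4 kg.
Tool frame: the origin (TCP) lies at the very end of the fingers, on their centre line; the grasp point (between the pads) lies 19 mm behind it (hold_point_z is the distance from the TCP to the grasp point, in m); z points along the fingers, y is the line along which they close (so a half turn about z gives the same grasp; the last joint's range is limited). The gripper opens to 85 mm and grips with 20 to 120 N. Pads are 22 mm wide; open, the fingers measure 114 mm over their backs; the gripper's body (76 mm by 85 mm) begins 54 mm behind the grasp point. The pads swing forward as they close: fully open they stand 13 mm farther back than shut.
Start: joints at [-1.279, 0.241, 0.005, 1.335, 0, 1.571], TCP at [0.144, -0.479, 0.231] pointing down, gripper open.
Joint ranges: [-2.72, 2.72], [-1.05, 1.87], [-1.09, 1.28], [-1.99, 2.15], [-1.42, 1.44], [-3.14, 3.14]. Speed limits (rad/s): [2.79, 2.79, 3.14, 3.14, 3.14, 3.14].

## Interface

Orientations are given as a unit quaternion [w, x, y, z].
In Python, from workcell import get_obs, grab_frame, hand_in, hold_point_z gives the robot as it stands.
- The arm moves only by the tool play_rows, never from a script. Its arguments are lists of equal length, an entry for each row: "slide": the shift along the tool's x, y, z in mm, a list of three; "twist": the turn, a rotation vector about the tool's x, y, z in rad, a list of three; "fingers": the finger opening in mm, from 0 to 85.4. In form: {"slide": [[x, y, z], ...], "twist": [[rx, ry, rz], ...], "fingers": [fingers, ...]}. A call has 1 to 20 rows; each row is the pose to reach, as a shift and turn from the pose commanded when the call began, along the tool's axes at that moment; what a row does not reach only later rows make up. A row lasts 1/10 s, in which the tool goes at most 50 mm and 8.59 degrees, less where a joint would pass 70% of its speed; a pose out of reach is approached as far as the arm can. A call with a gripper value outside its range is refused whole. The fingers move at their own pace and stop on an object; the grip force is fixed at half the most. Time passes only in rows, so rows that repeat a pose let the fingers close. It gives the time, the measured TCP pose, the force, the opening and the grip force at its end, in the units of the state.
- get_obs(): the state, without advancing time (a new reading comes with each control period).
- grab_frame(name): name is "scene" or "top"; returns a dict with "image" (480x640x3 uint8, blue, green, red), "z_map" (480x640 float32, m along the optical axis (not along the pixel's ray), 0 where there is no reading), "intrinsics" (3x3 intrinsics, pixels), "k1" (the pictures are not rectified: a ray, as slopes to the right and down, at radius r is drawn at 1 + k1 r^2 times it, then the intrinsics apply), "eye" and "orientation" of the camera in the world. Camera axes: x right, y up, looking along -z (the intrinsics and any distortion apply to the point x, -y, -z); pixel columns grow to the right and rows downward; lengths in m; the calibration is good to about 2 mm. A picture is of the moment at which its call begins.
- hand_in(): hands the job in; it is judged then, once.
The state is a dict: "time_s": time; "joints": joint angles; "joint_velocities": joint speeds; "effort": joint torques, N m; "tool_pos": TCP position; "eef_rot": TCP orientation; "force": force on the tool from outside, world axes, zero at the start; "moment": the same for the moment, N m; "opening": finger opening in m; "finger_force": force on a finger pad.
Only numpy, scipy, OpenCV 4.12 (cv2) and the standard library are available. Lean on these libraries where they do the work, as an engineer would, in place of code of your own. Each camera call takes 0.05 s, during which the arm holds its last target. There are 200 camera calls.

## Working session

There is one attempt and no reset: what is moved stays moved. The work goes in short steps, Python scripts to look and compute and a tool call to move; the robot and the scene stay as the last step left them, time stands still between calls to the robot, and variables do not carry over. Pictures are saved under pics/ and viewed, at most 10 in all, crops included, and the job is handed in when it is done.

Besides the shell and the picture viewer there is one more tool, called after "Emit:" by a JSON object that holds its "op" and its "data". play_rows: Moves the arm, as the interface text tells. Its arguments: {"type":"object","properties":{"slide":{"type":"array","items":{"type":"array","items":{"type":"number"}}},"twist":{"type":"array","items":{"type":"array","items":{"type":"number"}}},"fingers":{"type":"array","items":{"type":"number"}}},"required":["slide","twist","fingers"]}

```bash
mkdir -p pics
cat > h.py <<'E'
import numpy as np, cv2
from workcell import get_obs, grab_frame, hand_in, hold_point_z
from scipy.spatial.transform import Rotation as R
def q(w): return R.from_quat([w[1],w[2],w[3],w[0]])
def cloud(f):
    z=f["z_map"];K=np.array(f["intrinsics"]);h,w=z.shape
    u,v=np.meshgrid(np.arange(w),np.arange(h))
    xd=(u-K[0,2])/K[0,0];yd=(v-K[1,2])/K[1,1]
    x,y=xd.copy(),yd.copy()
    for _ in range(8):
        s=1+f["k1"]*(x*x+y*y);x=xd/s;y=yd/s
    P=np.stack([x*z,-y*z,-z],-1)
    W=q(f["orientation"]).apply(P.reshape(-1,3)).reshape(h,w,3)+np.array(f["eye"])
    W[z==0]=np.nan
    return W
E
python3 - <<'E'
from h import *
for n in("top","scene"):
    f=grab_frame(n);cv2.imwrite(f"pics/{n}0.png",f["image"]);np.save(f"{n}0.npy",cloud(f));print(n,f["eye"],f["orientation"],f["k1"])
o=get_obs();print(o["tool_pos"],o["eef_rot"],o["time_s"],hold_point_z)
E
```

```text
top [ 0.40652264 -0.0556399   1.64430835] [ 0.70853203  0.04132873 -0.033934   -0.70364962] -0.07304580334247035
scene [1.1551826  0.76659775 1.10595852] [0.2878048  0.11182354 0.36684489 0.87754699] -0.09636313565866013
[ 0.14368044 -0.47833675  0.23049366] [-9.30085907e-04  9.89373517e-01  1.45393121e-01 -1.37497917e-04] 0.1 0.0187
```

View pics/top0.png

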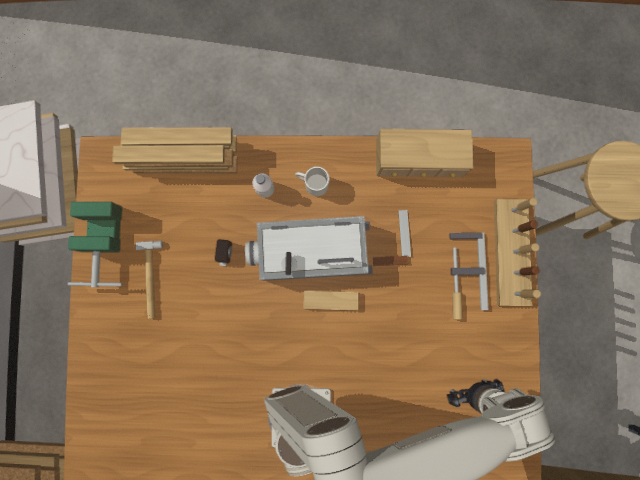

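View pics/scene0.png

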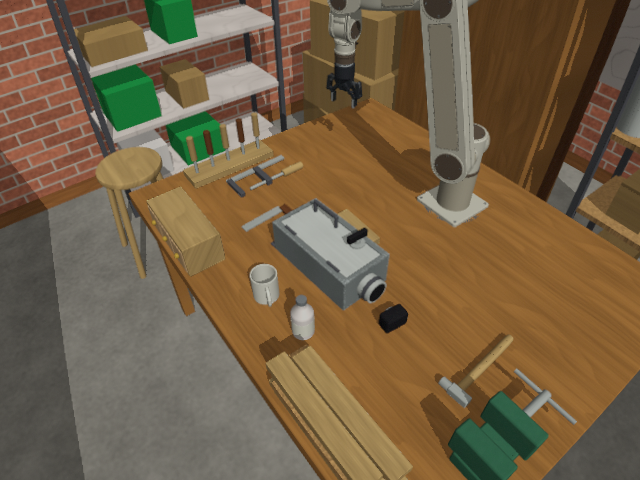

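The top view shows the box at about (313,248), the knob bar at (289,263) and the handle bar at (336,261). The offcut lies in front at (331,300), and the mug (316,181) and glue (263,185) stand behind. Next I measure.

Run:
```python
from h import *
W=np.load("top0.npy");S=np.load("scene0.npy")
def sel(W,lo,hi):
    P=W.reshape(-1,3);m=np.all((P>lo)&(P<hi),1);return P[m]
# box top: lid & rim
r=W[215:285,245:375].reshape(-1,3);t=r[(r[:,2]>.108)&(r[:,2]<.128)]
(c,s,a)=cv2.minAreaRect(t[:,:2].astype(np.float32));print("box",c,s,a,np.median(t[:,2]),len(t))
for nm,A in(("top",W[225:285,275:300]),("topH",W[250:275,310:362])):
    P=A.reshape(-1,3);k=P[P[:,2]>.140];rr=cv2.minAreaRect(k[:,:2].astype(np.float32));print(nm,len(k),k.mean(0),k[:,2].max(),rr)
    u,_,v=np.linalg.svd(k[:,:2]-k[:,:2].mean(0),full_matrices=False);print(v[0],np.degrees(np.arctan2(v[0][1],v[0][0])))
P=sel(S,[.3,-.2,.135],[.6,.3,.22]);print("scene",len(P))
_,l,cc=cv2.kmeans(P.astype(np.float32),3,None,(3,50,1e-4),5,0)
for i in range(3):print(cc[i],(l==i).sum(),P[l.ravel()==i].min(0),P[l.ravel()==i].max(0))
for n,(a,b,c2,d) in dict(offcut=(288,312,300,362),mug=(165,197,295,330),glue=(170,200,250,278),tape=(235,268,212,234),square=(205,268,372,415)).items():
    p=W[a:b,c2:d].reshape(-1,3);p=p[p[:,2]>.008];print(n,p.min(0).round(3),p.max(0).round(3))
```

```text
box (0.5501303672790527, -0.03190721571445465) (0.18131881952285767, 0.34104299545288086) 3.8859832286834717 0.12094911058144286 5621
top 127 [0.49676268 0.03911239 0.16428314] 0.17274799744186464 ((0.4979369342327118, 0.038962312042713165), (0.06747890263795853, 0.017368054017424583), 0.07134442776441574)
[-0.99951909  0.03100951] 178.22300120010073
topH 143 [ 0.50723732 -0.1051221   0.167636  ] 0.17590243435758945 ((0.5076956152915955, -0.10463006794452667), (0.012321160174906254, 0.11004991084337234), 3.835665702819824)
[ 0.06656081 -0.99778237] -86.18352475819138
scene 356
[ 0.5128335  -0.13514309  0.16192353] 71 [ 0.50324592 -0.15875707  0.1366969 ] [ 0.51881737 -0.10236678  0.17400211]
[ 0.5079806  -0.06936035  0.1612101 ] 81 [ 0.5000232  -0.1018029   0.13676635] [ 0.51403302 -0.04852985  0.17256191]
[0.50187826 0.04266993 0.15662919] 204 [0.46579401 0.02950436 0.1350098 ] [0.53478902 0.051505   0.16929993]
offcut [ 0.348 -0.193  0.008] [0.421 0.006 0.041]
mug [ 0.736 -0.085  0.008] [0.845 0.028 0.104]
glue [0.725 0.093 0.008] [0.826 0.179 0.158]
tape [0.498 0.234 0.008] [0.601 0.305 0.065]
square [ 0.496 -0.378  0.008] [ 0.704 -0.234  0.028]
```

```bash
cat >> h.py <<'E'
# goal: TCP world pos, yaw (deg) of tool x with tool down, tilt (deg) about world y-ish axis (tool y x down) -> slide/twist
def to(p,yaw,cur=None):
    o=get_obs();Rc=q(o["eef_rot"]);pc=np.array(o["tool_pos"])
    y=np.radians(yaw);X=np.array([np.cos(y),np.sin(y),0]);Z=np.array([0,0,-1.]);Y=np.cross(Z,X)
    Rt=R.from_matrix(np.c_[X,Y,Z])
    print("slide",(Rc.inv().apply(np.array(p)-pc)*1000).round(1),"twist",(Rc.inv()*Rt).as_rotvec().round(4))
E
python3 -c "
from h import *
to([.4995,.040,.25],178.5)"
```

```text
slide [ 489.9 -394.1  -18.8] twist [-4.0000e-04 -2.7000e-03 -2.8236e+00]
```

Emit:
{"op": "play_rows", "data": {"slide": [[120,-100,-50],[240,-200,-50],[490,-394,-19],[490,-394,-19],[490,-394,-19],[490,-394,-19],[490,-394,-19],[490,-394,-19],[490,-394,-19],[490,-394,-19],[490,-394,-19],[490,-394,-19],[490,-394,-19],[490,-394,-19],[490,-394,-19],[490,-394,-19],[490,-394,-19],[490,-394,-19],[490,-394,-19],[490,-394,-19]], "twist": [[0,0,-0.15],[0,0,-0.3],[0,0,-0.45],[0,0,-0.6],[0,0,-0.75],[0,0,-0.9],[0,0,-1.05],[0,0,-1.2],[0,0,-1.35],[0,0,-1.5],[0,0,-1.65],[0,0,-1.8],[0,0,-1.95],[0,0,-2.1],[0,0,-2.25],[0,0,-2.4],[0,0,-2.55],[0,0,-2.7],[0,-0.003,-2.824],[0,-0.003,-2.824]], "fingers": [60,60,60,60,60,60,60,60,60,60,60,60,60,60,60,60,60,60,60,60]}}

```text
time_s: 2.1
tool_pos: [0.4995, 0.0395, 0.2498]
eef_rot: [-0.0, 0.013, 1.0, -0.001]
force: [0.7, -0.3, 1.2]
opening: 0.0601
finger_force: 0.0
```

```bash
python3 -c "
from h import *
o=get_obs();print(o['joints'],o['tool_pos'],o['opening'],o['force'])
to([.4995,.040,.134],178.5)"
```

```text
[ 0.08014923  0.23630825  0.04754137  1.3830581  -0.00209374  0.10608282] [0.49946335 0.03948004 0.24980406] 0.06010765321442173 [ 0.74773629 -0.3459409   1.16197234]
slide [-1.000e-01  8.000e-01  1.158e+02] twist [-0.0022 -0.0008  0.0002]
```

Emit:
{"op": "play_rows", "data": {"slide": [[0,1,30],[0,1,60],[0,1,85],[0,1,100],[0,1,110],[0,1,115],[0,1,115],[0,1,115],[0,1,115],[0,1,115],[0,1,115],[0,1,115],[0,1,115],[0,1,115]], "twist": [[0,0,0],[0,0,0],[0,0,0],[0,0,0],[0,0,0],[0,0,0],[0,0,0],[0,0,0],[0,0,0],[0,0,0],[0,0,0],[0,0,0],[0,0,0],[0,0,0]], "fingers": [60,60,60,60,60,60,60,10,10,10,10,10,10,10]}}

```text
time_s: 3.5
tool_pos: [0.5005, 0.0389, 0.1366]
eef_rot: [0.001, 0.013, 1.0, -0.002]
force: [-0.9, -4.1, 5.5]
opening: 0.0174
finger_force: 58.5
```

Emit:
{"op": "play_rows", "data": {"slide": [[0,0,0],[0,0,0],[0,0,0],[0,0,0],[0,0,0],[0,0,0],[0,0,0],[0,0,0],[0,0,0],[0,0,0],[0,0,0],[0,0,0],[0,0,0],[0,0,0],[0,0,0],[0,0,0],[0,0,0]], "twist": [[0,0,0.1],[0,0,0.2],[0,0,0.3],[0,0,0.4],[0,0,0.5],[0,0,0.6],[0,0,0.7],[0,0,0.8],[0,0,0.9],[0,0,1.0],[0,0,1.1],[0,0,1.2],[0,0,1.3],[0,0,1.38],[0,0,1.42],[0,0,1.42],[0,0,1.42]], "fingers": [10,10,10,10,10,10,10,10,10,10,10,10,10,10,10,10,10]}}

```text
time_s: 5.2
tool_pos: [0.499, 0.0372, 0.1366]
eef_rot: [0.003, 0.662, 0.749, -0.003]
force: [-5.5, -9.5, 8.9]
opening: 0.0172
finger_force: 59.1
```

```bash
python3 -c "
from h import *
o=get_obs();print(o['joints'],o['tool_pos'],o['opening'],o['force'],o['moment'])"
```

```text
[ 0.07944723  0.3047795  -0.16435898  1.10269294 -0.0082032   1.52748704] [0.4989604  0.03722711 0.13655246] 0.017246046189246498 [-5.53348747 -9.50321891  8.91313755] [-1.98139068  1.10393468 -0.01085795]
```

Emit:
{"op": "play_rows", "data": {"slide": [[0,0,0],[0,0,0],[0,0,0],[0,0,-20],[0,0,-60],[0,0,-100],[0,0,-120],[0,0,-120]], "twist": [[0,0,0],[0,0,0],[0,0,0],[0,0,0],[0,0,0],[0,0,0],[0,0,0],[0,0,0]], "fingers": [45,45,45,45,45,45,45,45]}}

```text
time_s: 6.0
tool_pos: [0.5021, 0.0411, 0.2589]
eef_rot: [0.003, 0.661, 0.75, 0.002]
force: [1.0, 0.2, -0.0]
opening: 0.0451
finger_force: 0.0
```

Run:
```python
from h import *
f=grab_frame("scene");S=cloud(f);cv2.imwrite("pics/s1.png",cv2.resize(f["image"][190:320,250:410],None,fx=4,fy=4))
P=S.reshape(-1,3);P=P[np.all((P>[.44,.0,.136])&(P<[.56,.09,.18]),1)]
print(len(P),cv2.minAreaRect(P[:,:2].astype(np.float32)))
o=get_obs();print(o["tool_pos"])
to([.5085,-.105,.25],93.8);to([.5085,-.105,.143],93.8)
```

```text
199 ((0.4992706775665283, 0.03983461111783981), (0.02001546323299408, 0.0713234692811966), 6.856315612792969)
[0.50089099 0.04095782 0.2565536 ]
slide [-145.7  -10.8    6.8] twist [0.0038 0.0017 0.0592]
slide [-145.6  -11.2  113.8] twist [0.0038 0.0017 0.0592]
```

View pics/s1.png

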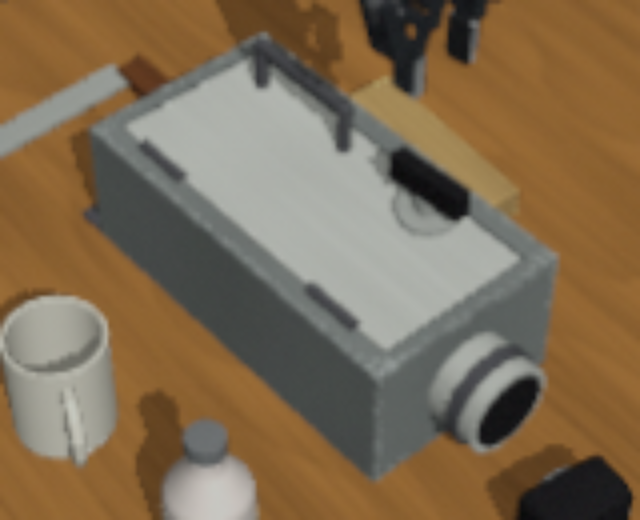

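The crop shows the knob bar at (430,185) parallel to the rim with the lid closed, so the latch is released. Next I go to the handle.

Emit:
{"op": "play_rows", "data": {"slide": [[-40,-11,0],[-80,-11,0],[-120,-11,0],[-146,-11,7],[-146,-11,30],[-146,-11,60],[-146,-11,85],[-146,-11,100],[-146,-11,110],[-146,-11,112],[-146,-11,112],[-146,-11,112],[-146,-11,112],[-146,-11,112],[-146,-11,112],[-146,-11,112]], "twist": [[0,0,0.059],[0,0,0.059],[0,0,0.059],[0,0,0.059],[0,0,0.059],[0,0,0.059],[0,0,0.059],[0,0,0.059],[0,0,0.059],[0,0,0.059],[0,0,0.059],[0,0,0.059],[0,0,0.059],[0,0,0.059],[0,0,0.059],[0,0,0.059]], "fingers": [45,45,45,45,45,45,45,45,45,45,45,5,5,5,5,5]}}

```text
time_s: 7.65
tool_pos: [0.5084, -0.1061, 0.1447]
eef_rot: [0.002, 0.683, 0.73, 0.0]
force: [2.2, 0.4, 4.3]
opening: 0.01
finger_force: 58.5
```

Run:
```python
from h import *
o=get_obs();print(o["joints"],o["tool_pos"],o["force"],o["opening"])
Rc=q(o["eef_rot"]);p=np.array(o["tool_pos"]);g=p+Rc.apply([0,0,-hold_point_z]);print("grasp",g)
ax=np.array([np.cos(np.radians(3.85)),np.sin(np.radians(3.85)),0])
for n in range(1,17):
    t=np.radians(5.5*n)
    # handle rel hinge: (-117, 45) -> rotate
    x=-.117*np.cos(t)+.045*np.sin(t);z=.117*np.sin(t)+.045*np.cos(t)
    d=ax*(x+.117)+np.array([0,0,z-.045])
    print(n,(Rc.inv().apply(d)*1000).round(0).astype(int).tolist())
```

```text
[-0.2047433   0.32932092 -0.10617879  1.13131109 -0.00154198  1.29983953] [ 0.50844546 -0.10605821  0.1447306 ] [2.23770599 0.41759794 4.33710426] 0.009988991591448835
grasp [ 0.50837835 -0.10601483  0.16343043]
1 [0, 5, -11]
2 [0, 11, -21]
3 [0, 18, -31]
4 [0, 26, -40]
5 [0, 34, -49]
6 [0, 44, -56]
7 [0, 54, -63]
8 [0, 64, -68]
9 [0, 75, -73]
10 [0, 87, -76]
11 [0, 99, -79]
12 [0, 111, -80]
13 [0, 123, -80]
14 [0, 135, -79]
15 [0, 147, -76]
16 [0, 158, -73]
```

Emit:
{"op": "play_rows", "data": {"slide": [[0,3,-5],[0,5,-11],[0,8,-16],[0,11,-21],[0,14,-26],[0,18,-31],[0,22,-36],[0,26,-40],[0,26,-40]], "twist": [[0,0,0],[0,0,0],[0,0,0],[0,0,0],[0,0,0],[0,0,0],[0,0,0],[0,0,0],[0,0,0]], "fingers": [5,5,5,5,5,5,5,5,5]}}

```text
time_s: 8.55
tool_pos: [0.5312, -0.1045, 0.1845]
eef_rot: [-0.0, 0.684, 0.73, -0.002]
force: [-6.1, -2.1, -3.6]
opening: 0.0098
finger_force: 58.7
```

Run:
```python
from h import *
f=grab_frame("scene");cv2.imwrite("pics/s2.png",cv2.resize(f["image"][150:320,240:420],None,fx=3.3,fy=3.3))
o=get_obs();print(o["joints"],o["tool_pos"],o["force"],o["moment"],o["opening"])
```

```text
[-0.19230672  0.34810806  0.02959111  1.25488938 -0.00325264  1.31289435] [ 0.53126612 -0.1044501   0.18454213] [-7.34712195 -2.40527478 -3.90912022] [-0.58310858  1.47720339  0.00308977] 0.009547010386294082
```

View pics/s2.png

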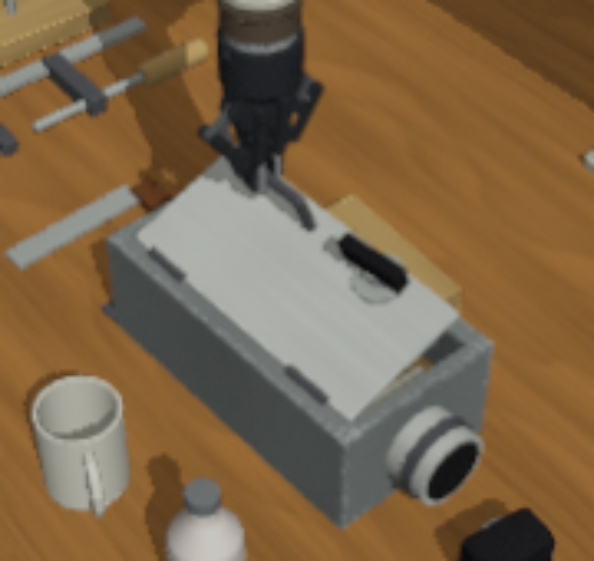

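Emit:
{"op": "play_rows", "data": {"slide": [[0,4,-5],[0,8,-9],[0,13,-13],[0,18,-16],[0,23,-20],[0,28,-23],[0,33,-26],[0,38,-28],[0,43,-31],[0,49,-33],[0,55,-35],[0,61,-36],[0,67,-38],[0,73,-39],[0,79,-40],[0,85,-40],[0,85,-40]], "twist": [[0,0,0],[0,0,0],[0,0,0],[0,0,0],[0,0,0],[0,0,0],[0,0,0],[0,0,0],[0,0,0],[0,0,0],[0,0,0],[0,0,0],[0,0,0],[0,0,0],[0,0,0],[0,0,0],[0,0,0]], "fingers": [5,5,5,5,5,5,5,5,5,5,5,5,5,5,5,5,5]}}

```text
time_s: 10.3
tool_pos: [0.6182, -0.0986, 0.2297]
eef_rot: [0.003, 0.683, 0.73, 0.001]
force: [-7.2, -1.2, 11.8]
opening: 0.0094
finger_force: 62.3
```

Run:
```python
from h import *
f=grab_frame("scene");cv2.imwrite("pics/s3.png",cv2.resize(f["image"][130:320,220:420],None,fx=3,fy=3))
o=get_obs();print(o["joints"],o["tool_pos"],o["force"],o["moment"],o["opening"])
```

```text
[-0.15709042  0.49421588  0.37065637  1.44072741 -0.00215712  1.34781184] [ 0.61822001 -0.09858611  0.22978224] [-6.72818765 -1.20726829 10.90846146] [-0.25411868  2.00792219 -0.0365598 ] 0.009562302315003157
```

View pics/s3.png

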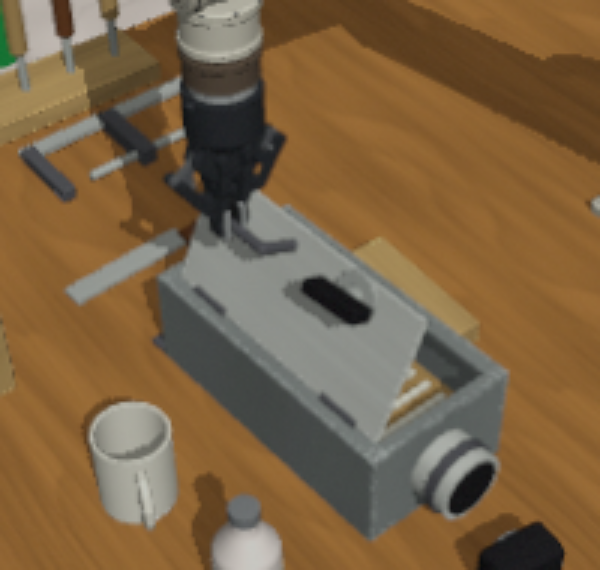

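The lid is following at about 65°, still in the grip and with low force. I continue to about 87°.

Emit:
{"op": "play_rows", "data": {"slide": [[0,6,0],[0,12,0],[0,18,1],[0,24,1],[0,30,3],[0,36,4],[0,41,5],[0,45,6],[0,45,6]], "twist": [[0,0,0],[0,0,0],[0,0,0],[0,0,0],[0,0,0],[0,0,0],[0,0,0],[0,0,0],[0,0,0]], "fingers": [5,5,5,5,5,5,5,5,5]}}

```text
time_s: 11.25
tool_pos: [0.6638, -0.0955, 0.2226]
eef_rot: [0.003, 0.683, 0.73, 0.001]
force: [-4.7, -1.2, 4.3]
opening: 0.0098
finger_force: 63.8
```

Run:
```python
from h import *
f=grab_frame("scene");cv2.imwrite("pics/s4.png",cv2.resize(f["image"][130:320,220:420],None,fx=3,fy=3))
o=get_obs();print(o["joints"],o["tool_pos"],o["force"],o["moment"],o["opening"])
```

```text
[-0.14215165  0.59632287  0.52113369  1.48897044 -0.00156614  1.36262965] [ 0.66379049 -0.09547983  0.22254489] [-3.20296823 -0.53162156  5.24554848] [-0.27198382  0.96887299  0.07870599] 0.009871608537809069
```

View pics/s4.png

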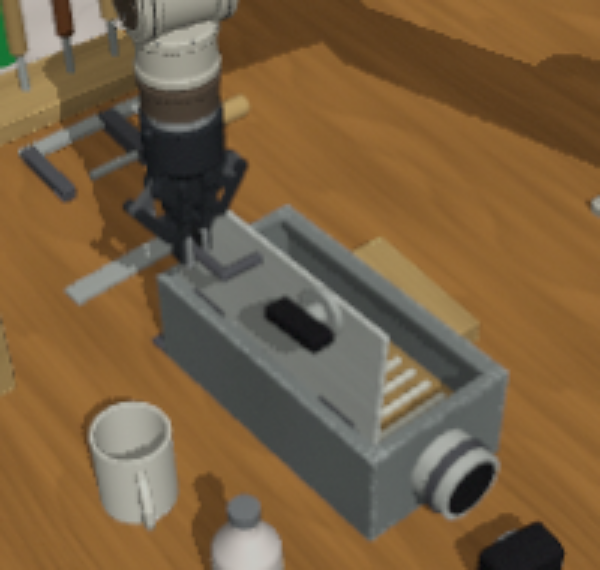

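Emit:
{"op": "play_rows", "data": {"slide": [[0,0,0],[0,0,0],[0,0,0],[0,0,-5],[0,0,-12],[0,0,-22],[0,0,-35],[0,0,-50],[0,0,-70],[0,0,-90],[0,0,-90],[0,0,-90],[0,0,-90]], "twist": [[0,0,0],[0,0,0],[0,0,0],[0,0,0],[0,0,0],[0,0,0],[0,0,0],[0,0,0],[0,0,0],[0,0,0],[0,0,0],[0,0,0],[0,0,0]], "fingers": [25,25,25,25,25,25,25,25,25,25,25,25,25]}}

```text
time_s: 12.6
tool_pos: [0.6624, -0.0953, 0.3064]
eef_rot: [0.0, 0.683, 0.73, -0.001]
force: [0.1, -0.4, -1.2]
opening: 0.025
finger_force: 0.0
```

Run:
```python
from h import *
f=grab_frame("scene");cv2.imwrite("pics/s5.png",cv2.resize(f["image"][110:320,220:420],None,fx=2.8,fy=2.8))
S=cloud(f).reshape(-1,3)
c,s=np.cos(np.radians(3.85)),np.sin(np.radians(3.85))
d=S-[.6255,-.097,.117];L=np.c_[c*d[:,0]+s*d[:,1],-s*d[:,0]+c*d[:,1],d[:,2]]
m=(abs(L[:,0])<.03)&(L[:,1]>-.02)&(L[:,1]<.13)&(L[:,2]>.01)&(L[:,2]<.13)&~((L[:,1]>.1)&(L[:,0]>.02));Q=L[m]
for a in np.arange(.01,.13,.02):
    k=(Q[:,2]>a)&(Q[:,2]<a+.02);print(round(a,2),k.sum(),np.median(Q[k,0]))
o=get_obs();print(o["tool_pos"],o["force"],o["opening"])
```

```text
0.01 159 0.0005751176486591871
0.03 155 -0.0003839013829715599
0.05 63 -0.0013123085715505928
0.07 86 -0.0024104696753724465
0.09 127 -0.003619539763820803
0.11 222 -0.00419814394608737
[ 0.66226092 -0.09532187  0.30612664] [-0.6346898  -0.23443089 -0.34024244] 0.02498752409788321
```

View pics/s5.png

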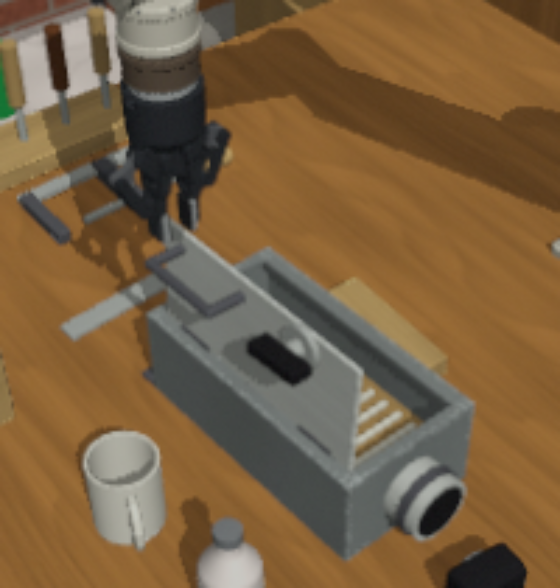

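The lid stands at about 87° and the knob at (280,358) is still parallel to the rim. The gripper at (175,200) is clear, with its TCP at z = 0.306 and the lid edge at about 0.255. The job is ready to hand in.

```bash
python3 -c "
from h import *
print(hand_in())"
```

```text
the job is handed in; nothing more can be done
None
```

I turned the latch knob to released with the lid still down, then swung the lid up to about 87° and left it standing open. The gripper was clear, I saw none of the other things on the bench move, and the job was handed in at about 12.7 s; the hand-in returned no verdict.

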